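# Hang the loaded bin on the desk's French-cleat rack and lock it under the keeper

### The job

Hang the loose plywood bin, with the eraser and USB stick still in it, on the desk rack: tip its top towards the board so that its bevelled rear strip goes over the rail in the free space between the hanging bin and the steel keeper, then let it swing down and drop fully home behind the rail. Then slide it along the rail to the left, under the keeper's lip, until it bears firmly on the end plate, and let go with the bin hanging straight. Be gentle with the rack (feel for the contacts, never force the bin) and leave the other things on the desk where they are.

Things in the scene. Friction and masses are not known exactly. Their poses are not given: they have to be found in the camera images.
- bin: loose open plywood bin, 110 wide (y), 105 mm deep, walls 74 mm high, with a middle partition that rises into a carrying handle (top at 108 mm), 0.2 to 0.35 kg, a small thing in each half. Origin: in its underside, centred in y, 53 mm ahead of its strip's rear face. x points to its rear (the darker strip), y left, z up. Floor 5, sides 6, rear wall 8 mm thick. Its front leans out
- handle_grip (a point): the place to grip: middle of the bin's handle, a plate 12 mm thick in y and 50 mm long in x, 14 mm below its top, (0, 0, 94) mm in the bin's frame, 20 mm above the walls' rim. Fingers close along the bin's y. Held firmly the bin tips with the hand; held lightly it can turn a little between the pads
- strip_edge (a point): middle of the lower rear edge of the bin's rear strip, (53, 0, 51) mm in the bin's frame. The strip is 13 mm thick (x = 40 to 53), as wide as the bin; its lower side is bevelled, falling from z = 68 at x = 40 to this corner (cut blunt: the real lowest point is 2.4 mm forward and 3.1 mm up from here); its top is at z = 74 mm, rear top corner cut 5 x 7 mm
- strip_end (a point): left (+y) end face of the bin's strip, (46.5, 55, 61) mm in the bin's frame; this end meets the keeper's end plate
- foot (a point): upper rear edge of the bin's spacer foot, (53, 0, 27) mm in the bin's frame: a bar 13 mm thick (x = 40 to 53), z = 0 to 27 mm, below the strip. It rests on the board under the rail when the bin hangs
- rack: low wooden French-cleat rack, fixed on the desk: upright board 340 wide, 135 mm high, on a base 14 mm high that reaches 85 mm out in front. Origin: on the desk, at the board's front face, mid width. x points into the board, y left, z up. A bin fully home has its axes along the rack's, its strip edge at x = 0, z = 101 mm and its underside at z = 50 mm
- rail_seat (a point): bottom of the V between rail and board, mid width of the rack, (0, 0, 101) mm in the rack's frame. The rail runs along the whole board, 13 mm thick (x = -13 to 0), underside at z = 86 mm, waxed and slippery; its top is bevelled like the strip and rises from here away from the board. A bin let go on the rail settles by its weight to 0 to 2 mm above home
- rail_front (a point): top front edge of the rail, mid width, (-13, 0, 118) mm in the rack's frame (blunted by 3 mm); the strip must pass over it. Held straight, the bin's foot fouls the rail before the strip clears it: go in with the bin's top tipped 0.35 to 0.4 rad towards the board, strip first, then swing the bottom in
- hung_bin (a point): origin of a second, equal bin that already hangs on the rack's right, fixed to it (y = -160 to -50 mm in the rack's frame), a pen and a screwdriver in its right half up to z = 200 mm. The free rail lies between y = -50 mm and the keeper's lip
- keeper: dark steel keeper on the board's left part, rigid and fixed; its place along the rail varies. Axes as the rack's; origin on the desk, at the board's front face, in the plane of its end plate's right face, which stops the strip. A lip 4 mm thick reaches 22 mm right (-y) of it and 17 mm out from the board, underside at z = 128 mm, 4 mm above the strip of a bin fully home
- stop_face (a point): on the keeper, the point of the end plate's right face that meets the strip's end, (-6.5, 0, 111) mm in the keeper's frame
- eraser: an eraser in a card sleeve, 19 x 46 x 12 mm, lying in the bin; origin at the middle of its underside
- usb_stick: a black USB stick, 18 x 58 x 8 mm, lying in the bin; origin at the middle of its underside
- candle_jar: a glass candle jar with pink and blue wax and a teal lid, 76 mm across, 124 mm high, stands at the back of the desk; origin at its foot
- earbud_case: a white earbud case, 47 x 60 x 24 mm, at the back; origin at its foot
- usb_hub: a black four-port hub, 34 x 92 x 14 mm, at the back right; origin at its underside
- mouse: a black computer mouse, 120 x 66 x 39 mm, at the right; origin at its underside
- marker: a white and green marker, 130 mm long, 16 mm thick, lies near the front edge; origin at its underside

How it is judged (in metres and radians):
On the way, in this order (a step that is already met when the one before it is completed fails the run):
1. the bin hangs on the rail in the free space, its strip fully home in the V, straight, not yet under the keeper (z of strip_edge in the frame of rack between 0.097 and 0.1045 m and x of strip_edge in the frame of rack between -0.0045 and 0.004 m and angle between bin's own z axis and vertical below 0.06 rad and angle between the x axis of bin and the x axis of rack, either way round below 0.06 rad and y of strip_end in the frame of keeper below -0.024 m), for 0.2 s.
2. the bin, still home on the rail, bears on the keeper's end plate with more than 4 N (z of strip_edge in the frame of rack between 0.097 and 0.1045 m and x of strip_edge in the frame of rack between -0.0045 and 0.004 m and angle between bin's own z axis and vertical below 0.06 rad and angle between the x axis of bin and the x axis of rack, either way round below 0.06 rad and y of strip_end in the frame of keeper above -0.003 m and contact force between bin and keeper above 4 N), for 0.1 s.
At the end, for the whole second after the job is handed in: the bin hangs on the rail: strip edge at the bottom of the V within 3.5 mm in height and 4 mm across, upright and in line with the rack within 0.06 rad; strip end within 3 mm of the keeper's end plate, so under the lip; released and at rest; eraser and USB stick in the bin (z of strip_edge in the frame of rack between 0.097 and 0.1045 m and x of strip_edge in the frame of rack between -0.0045 and 0.004 m and angle between bin's own z axis and vertical below 0.06 rad and angle between the x axis of bin and the x axis of rack, either way round below 0.06 rad and y of strip_end in the frame of keeper above -0.003 m and linear speed of bin below 0.01 m/s and contact force between the fingers and bin below 0.1 N and x of eraser in the frame of bin between -0.06 and 0.045 m and y of eraser in the frame of bin between -0.055 and 0.055 m and z of eraser in the frame of bin between -0.005 and 0.06 m and x of usb_stick in the frame of bin between -0.06 and 0.045 m and y of usb_stick in the frame of bin between -0.055 and 0.055 m and z of usb_stick in the frame of bin between -0.005 and 0.06 m); the robot touches nothing.
It fails at once if the bin is forced against the rack with more than 40 N (contact force between bin and rack above 40 N).
It fails at once if the bin is forced against the keeper with more than 20 N (contact force between bin and keeper above 20 N).
It fails at once if the arm or gripper bumps the rack or keeper with more than 20 N (contact force between any of the arm, the fingers and rack above 15 N or contact force between any of the arm, the fingers and keeper above 15 N).
It fails at once if another thing on the desk is moved by more than 20 mm (distance of any of candle_jar, earbud_case, usb_hub, mouse, marker from where it was at the start of the episode above 0.02 m).
It also fails if it takes over 72 s, if anything falls off the work surface, if the arm or the gripper's body presses on something with over 40 N, if the wrist force passes 120 N, or if a joint passes its speed limit or range.

### The arm

A 6-joint arm with a two-finger parallel gripper is mounted at the origin on a cart in front of the work surface, level with it; the furniture and walls round the work are solid. World frame = base frame: x ahead of the robot, y to its left, z up, the work surface at z = 0. Lengths are in m, angles in degrees, forces in N, time in s.
With the tool pointing down it reaches from about 0.375 to 0.975 m from the base axis. Payload 3.8 kg.
Tool frame: the origin (TCP) lies at the very end of the fingers, on their centre line; the grasp point (between the pads) lies 19 mm behind it; z points along the fingers, y is the line along which they close (so a half turn about z gives the same grasp; the last joint's range is limited). The gripper opens to 85 mm and grips with 20 to 120 N. Pads are 22 mm wide; open, the fingers measure 114 mm over their backs; the gripper's body (76 mm by 85 mm) begins 54 mm behind the grasp point. The pads swing forward as they close: fully open they stand 13 mm farther back than shut.
Start: joints at [-67.832, 15.12, 91.902, -0, 72.978, -2.114], TCP at [0.278, -0.615, 0.231] pointing down, gripper open.
Joint ranges: [-150.88, 150.88], [-54.13, 125.18], [17.81, 147.31], [-75.09, 255.09], [0, 152.58], [-146.25, 146.25]. Speed limits (degrees/s): [147.25, 147.25, 180, 180, 180, 180].

### API

Orientations are given as a 3x3 rotation matrix whose columns are the frame's x, y, z axes.
In Python, from cell import monitor, cams, order gives the robot as it stands. The module is installed in compiled form; this text tells all that it offers.
- The arm moves only by the shell command python3 -m jog 'ROWS' [OPENING] [FORCE]. ROWS is JSON, a list of rows, each a list of 6 numbers: the shift along the world's x, y, z normalised to -1 to 1, where 1 is 0.25 m, then the turn, a rotation vector about the world's x, y, z normalised to -1 to 1, where 1 is pi rad. A call has 1 to 12 rows; each row shifts and turns the commanded pose from where the row before left it; what a row does not reach is not made up. A row lasts 1/12 s, in which the tool goes at most 41.7 mm and 7.16 degrees, less where a joint would pass 70% of its speed; a pose out of reach is approached as far as the arm can. A call with a number of a shift or a turn outside -1 to 1 is refused whole. A call with a gripper value outside its range is refused whole. OPENING is the closure, from -1 (fully open) to 1 (shut), so that 0 is half open, set as the call begins (- or left out, the last holds). The fingers move at their own pace and stop on an object; FORCE is the grip in N (left out, the last holds). Time passes only in rows, so rows that do not move let the fingers close. It gives the time, the measured TCP pose, the force, the opening and the grip force at its end, in the units of the state.
- monitor.sense(): the state, without advancing time (a new reading comes with each control period).
- cams.snapshot(name): name is "scene" or "side" or "wrist"; returns a dict with "color" (400x640x3 uint8, blue, green, red), "intrinsics" (3x3 intrinsics, pixels), "k1" (the pictures are not rectified: a ray, as slopes to the right and down, at radius r is drawn at 1 + k1 r^2 times it, then the intrinsics apply), "R" (3x3) and "t" (3): a world point X has camera coordinates R X + t. Camera axes: x right, y down, z forward; pixel columns grow to the right and rows downward; lengths in m; the calibration is good to about 2 mm. A picture is of the moment at which its call begins. There is no depth.
- order.close_job(): hands the job in; it is judged then, once.
The state is a dict: "time": time; "qpos": joint angles; "qvel": joint speeds; "joint_torque": joint torques, N m; "tool_pos": TCP position; "eef_rot": TCP orientation; "ft_force": force on the tool from outside, world axes, zero at the start; "wrist_torque": the same for the moment, N m; "width": finger opening in m; "grasp_force": force on a finger pad.
Only numpy, scipy, OpenCV 4.12 (cv2) and the standard library are available. Lean on these libraries where they do the work, as an engineer would, in place of code of your own. Each camera call takes 0.05 s, during which the arm holds its last target. There are 200 camera calls.

## Working session

There is one attempt and no reset: what is moved stays moved. The work goes in short steps, Python scripts to look and compute and a shell command to move; the robot and the scene stay as the last step left them, time stands still between calls to the robot, and variables do not carry over. Pictures are saved under pics/ and viewed, at most 10 in all, crops included, and the job is handed in when it is done.

```bash
mkdir -p pics; cat > h.py <<'E'
import numpy as np, cv2, json
from cell import monitor, cams, order
def snap(n,f):
    s=cams.snapshot(n); cv2.imwrite(f'pics/{f}.png',s['color']); np.savez(f'pics/{f}.npz',**{k:np.array(s[k]) for k in s}); return s
def load(f): return np.load(f'pics/{f}.npz')
def ray(s,px):
    K=s['intrinsics'];k=float(s['k1'])
    d=np.linalg.solve(K,[px[0],px[1],1.])[:2]; u=d.copy()
    for _ in range(30): u=d/(1+k*(u@u))
    R=s['R'];return -R.T@s['t'], R.T@np.array([u[0],u[1],1])
def onz(s,px,z):
    o,d=ray(s,px); return o+d*(z-o[2])/d[2]
def proj(s,X):
    c=s['R']@np.array(X,float)+s['t']; u=c[:2]/c[2]; u=u*(1+float(s['k1'])*(u@u)); return (s['intrinsics']@[u[0],u[1],1])[:2]
def tri(a,b):
    A=np.zeros((3,3));B=np.zeros(3)
    for o,d in (a,b):
        d=d/np.linalg.norm(d);P=np.eye(3)-np.outer(d,d);A+=P;B+=P@o
    return np.linalg.solve(A,B)
E
python3 - <<'E'
from h import *
for n in('scene','side'):
    s=snap(n,n+'0'); print(n,-s['R'].T@s['t'],s['R'][2])
m=monitor.sense();print(m['tool_pos'],m['eef_rot'],m['width'],m['time'])
E
```

```text
scene [-0.24700318 -0.51950826  1.02926753] [ 0.59635384  0.37140835 -0.71163047]
side [ 0.0924518  -1.22377846  1.0359505 ] [ 0.27582428  0.75362155 -0.59663685]
[ 0.27732818 -0.61464601  0.23001735] [[ 9.11532631e-01  4.11226941e-01 -8.15529994e-04]
 [ 4.11227744e-01 -9.11530474e-01  1.98449732e-03]
 [ 7.26983223e-05 -2.14430262e-03 -9.99997698e-01]] 0.08560616902960758 0.1
```

View pics/scene0.png

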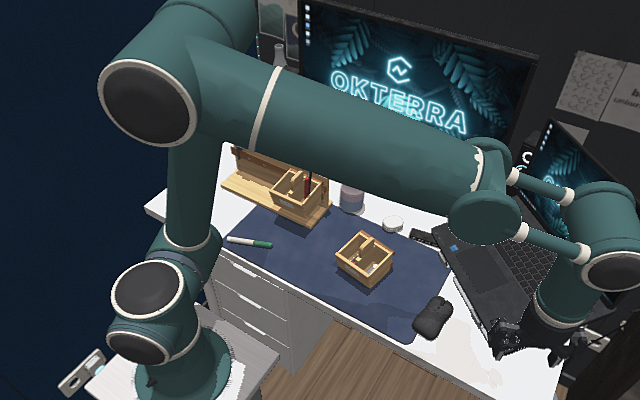

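View pics/side0.png

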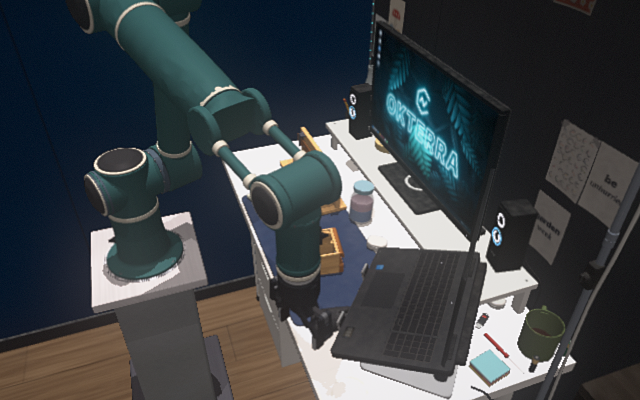

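The scene view shows the loose bin at about (365,258), and the rack with the hung bin at about (285,190), partly behind the arm. In the side view the arm hides the bin and rack. I'll work out rough positions from the scene view.

```bash
python3 - <<'E'
from h import *
s=load('scene0')
for n,p,z in(('handle',(365,250),.108),('binL',(363,230),.074),('binR',(393,258),.074),('binF',(337,263),.074),('baseL',(222,187),.014),('baseR',(316,228),.014),('hungR',(322,184),.124),('baseB',(330,212),.0),('mouse',(433,318),.03),('case',(393,223),.02),('marker',(250,242),.01),('jar',(352,190),.12)): print(n,onz(s,p,z).round(3))
c=cv2.resize(s['color'][130:330,200:460],None,fx=3,fy=3,interpolation=cv2.INTER_CUBIC); cv2.imwrite('pics/c1.png',c)
E
```

```text
handle [ 0.446 -0.217  0.108]
binL [ 0.529 -0.168  0.074]
binR [ 0.487 -0.278  0.074]
binF [ 0.396 -0.166  0.074]
baseL [0.497 0.311 0.014]
baseR [ 0.512 -0.029  0.014]
hungR [ 0.577 -0.007  0.124]
baseB [ 0.599 -0.022  0.   ]
mouse [ 0.409 -0.429  0.03 ]
case [ 0.643 -0.208  0.02 ]
marker [0.371 0.1   0.01 ]
jar [ 0.605 -0.088  0.12 ]
```

View pics/c1.png

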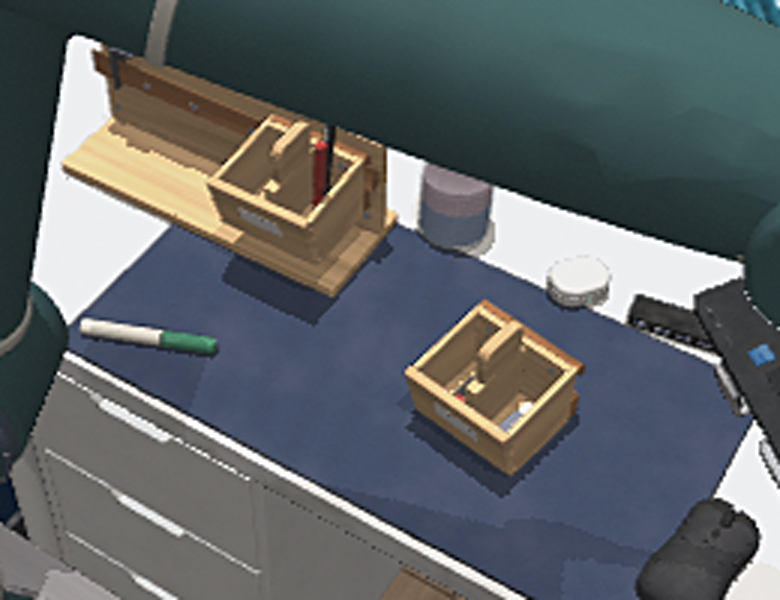

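The crop shows the loose bin's rim corners at about full (361,231), (394,252), (371,277) and (336,254). The handle's top runs from (362,249) to (371,238). The base's front edge goes from (221,186) to (311,228), and the keeper is at about (238,152).

```bash
python3 - <<'E'
from h import *
s=load('scene0')
f=lambda p:(p[0]/3+200-.3,p[1]/3+130-.3)
for n,p,z in(('LR',(483,303),.074),('RR',(583,366),.074),('RF',(512,442),.074),('LF',(408,372),.074),('h0',(483,360),.108),('h1',(516,325),.108),('baseL',(63,168),.014),('baseR',(333,296),.014),('basebR',(396,215),.014),('boardtopL',(93,52),.135),('keep',(112,55),.13),('hungLF',(210,182),.124),('hungRF',(310,224),.124),('hungRR',(367,157),.124),('railL',(107,95),.118),('hubC',(672,320),.014),('case',(580,268),.024)): print(n,onz(s,f(p),z).round(4))
E
```

```text
LR [ 0.5236 -0.1639  0.074 ]
RR [ 0.5069 -0.2714  0.074 ]
RF [ 0.4035 -0.2577  0.074 ]
LF [ 0.42  -0.148  0.074]
h0 [ 0.4409 -0.2072  0.108 ]
h1 [ 0.4895 -0.2123  0.108 ]
baseL [0.4995 0.3179 0.014 ]
baseR [ 0.5024 -0.0165  0.014 ]
basebR [ 0.6281 -0.0101  0.014 ]
boardtopL [0.5563 0.3049 0.135 ]
keep [0.5674 0.2903 0.13  ]
hungLF [0.4773 0.1011 0.124 ]
hungRF [ 0.482  -0.0065  0.124 ]
hungRR [ 0.5841 -0.0023  0.124 ]
railL [0.5269 0.2651 0.118 ]
hubC [ 0.6495 -0.302   0.014 ]
case [ 0.6539 -0.2024  0.024 ]
```

```bash
python3 -m jog '[[0.055,0.146,0.025,0,0,-0.0167],[0.055,0.146,0.025,0,0,-0.0167],[0.055,0.146,0.025,0,0,-0.0167],[0.055,0.146,0.025,0,0,-0.0167],[0.055,0.146,0.025,0,0,-0.0167],[0.055,0.146,0.025,0,0,-0.0167],[0.055,0.146,0.025,0,0,-0.0167],[0.055,0.146,0.025,0,0,-0.0167],[0.055,0.146,0.025,0,0,-0.0167],[0.055,0.146,0.025,0,0,-0.0167],[0.055,0.146,0.025,0,0,-0.0167],[0,0,0,0,0,0]]'
python3 - <<'E'
from h import *
s=snap('wrist','w1'); print(-s['R'].T@s['t'],s['R'][2])
snap('side','side1')
print(monitor.sense()['eef_rot'].round(3) if hasattr(monitor.sense()['eef_rot'],'round') else monitor.sense()['eef_rot'])
E
```

```text
time: 1.1
tool_pos: [0.4309, -0.2082, 0.3013]
eef_rot: [[0.989, -0.149, 0.003], [-0.149, -0.989, 0.003], [0.003, -0.003, -1.0]]
ft_force: [-0.4, -0.2, 0.4]
width: 0.0853
grasp_force: 0.0
[ 0.50081857 -0.2196255   0.44398409] [-0.27483109  0.04394602 -0.9604877 ]
[[ 0.989 -0.148  0.   ]
 [-0.148 -0.989 -0.001]
 [ 0.     0.001 -1.   ]]
```

View pics/w1.png

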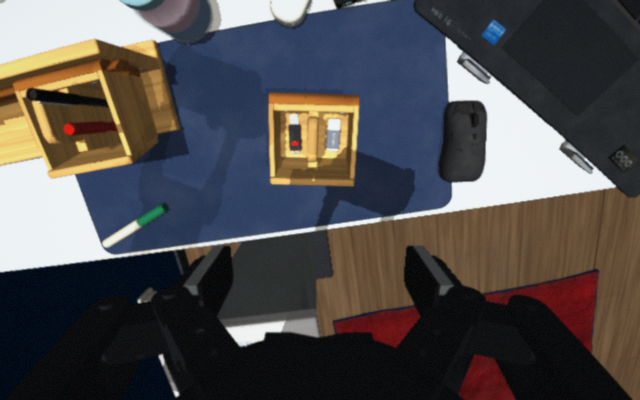

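The wrist view shows the bin's rim corners at (269,95), (359,96), (355,186) and (271,184), with the handle at (313,138). The eraser and USB stick are inside.

```bash
python3 - <<'E'
from h import *
s=load('w1')
P=[onz(s,p,.074) for p in((269,95),(359,96),(355,186),(271,184))]
for p in P: print(p.round(4))
print(onz(s,(313,138),.108).round(4))
for a,b in((0,1),(3,2),(3,0),(2,1)): d=P[b]-P[a]; print(np.linalg.norm(d),np.degrees(np.arctan2(d[1],d[0])))
c=cv2.resize(s['color'][80:200,240:380],None,fx=4,fy=4,interpolation=cv2.INTER_CUBIC)
b=cv2.resize(s['color'][30:190,0:200],None,fx=3.2,fy=3.2,interpolation=cv2.INTER_CUBIC)[:480]
cv2.imwrite('pics/c2.png',c)
E
```

```text
[ 0.5292 -0.1636  0.074 ]
[ 0.5117 -0.2703  0.074 ]
[ 0.4017 -0.2523  0.074 ]
[ 0.4208 -0.1449  0.074 ]
[ 0.4734 -0.209   0.108 ]
0.10806432511850525 -99.31547610077531
0.10903573197518514 -100.0492375585006
0.11003442663788215 -9.781765672471034
0.11142713665664072 -9.281033152888977
```

View pics/c2.png

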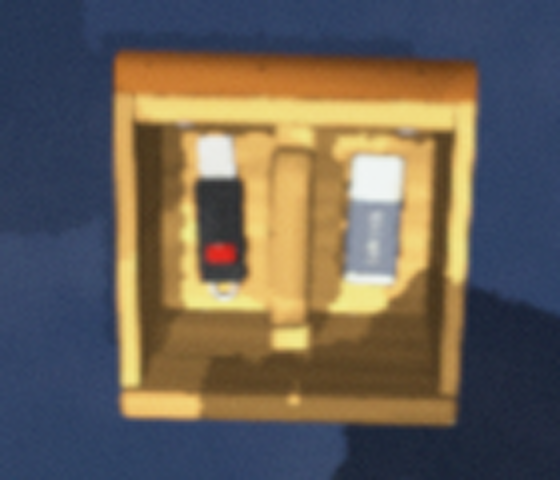

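```bash
python3 -m jog '[[0.025,0,-0.14,0,0,-0.001],[0.025,0,-0.14,0,0,-0.001],[0.025,0,-0.14,0,0,-0.001],[0.025,0,-0.14,0,0,-0.001],[0.025,0,-0.14,0,0,0],[0.025,-0.003,-0.10,0,0,0],[0,0,-0.06,0,0,0],[0,0,-0.036,0,0,0],[0,0,0,0,0,0]]'; python3 -m jog '[[0,0,0,0,0,0],[0,0,0,0,0,0],[0,0,0,0,0,0],[0,0,0,0,0,0],[0,0,0,0,0,0],[0,0,0,0,0,0],[0,0,0,0,0,0],[0,0,0,0,0,0],[0,0,0,0,0,0]]' 1 90
python3 - <<'E'
from h import *
s=snap('wrist','w2'); snap('side','side2')
E
```

```text
time: 1.95
tool_pos: [0.4637, -0.2147, 0.073]
eef_rot: [[0.986, -0.166, -0.005], [-0.166, -0.986, 0.002], [-0.006, -0.002, -1.0]]
ft_force: [-0.5, 0.2, -1.0]
width: 0.0851
grasp_force: 0.0
time: 2.7
tool_pos: [0.4671, -0.2146, 0.0771]
eef_rot: [[0.986, -0.165, 0.002], [-0.165, -0.986, -0.0], [0.002, 0.0, -1.0]]
ft_force: [-0.7, 1.8, 5.8]
width: 0.0106
grasp_force: 89.0
```

View pics/w2.png

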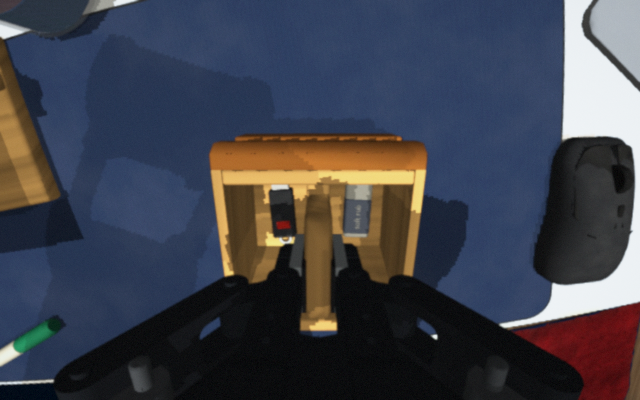

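Gripped on the handle (width 10.6 mm, 89 N), with both items still in the bin. I'll lift it and carry it in front of the rack.

```bash
python3 - <<'E'
from h import *
s=load('w2')
for p,z in(((213,146),.067),((426,146),.067),((220,184),.074),((421,184),.074)): print(onz(s,p,z).round(4))
E
python3 -m jog '[[0,0,0.06,0,0,0],[0,0,0.12,0,0,0],[0,0,0.14,0,0,0],[0,0,0.14,0,0,0],[0,0,0.14,0,0,0],[0,0,0.12,0,0,0],[0,0,0.08,0,0,0]]' && python3 -m jog '[[-0.014,0.08,0.01,0,0,0.005],[-0.014,0.14,0.01,0,0,0.005],[-0.014,0.14,0.01,0,0,0.005],[-0.014,0.14,0.01,0,0,0.005],[-0.014,0.14,0,0,0,0.005],[-0.014,0.14,0,0,0,0.005],[-0.014,0.14,0,0,0,0.005],[-0.014,0.14,0,0,0,0.005],[-0.014,0.14,0,0,0,0.005],[-0.014,0.14,0,0,0,0.005],[-0.014,0.14,0,0,0,0.003],[0,0.08,0,0,0,0]]'
python3 -m jog '[[0,0,0,0,0,0],[0,0,0,0,0,0]]'
python3 - <<'E'
from h import *
s=snap('wrist','w3'); snap('side','side3'); snap('scene','scene3')
E
```

```text
[ 0.5292 -0.1703  0.067 ]
[ 0.5107 -0.2795  0.067 ]
[ 0.5102 -0.1714  0.074 ]
[ 0.4929 -0.2731  0.074 ]
time: 3.38
tool_pos: [0.4668, -0.2149, 0.2789]
eef_rot: [[0.986, -0.165, 0.003], [-0.165, -0.986, -0.002], [0.003, 0.001, -1.0]]
ft_force: [0.8, -0.4, -3.5]
width: 0.0106
grasp_force: 88.1
time: 4.38
tool_pos: [0.4261, 0.1783, 0.2848]
eef_rot: [[1.0, 0.003, -0.002], [0.003, -1.0, 0.001], [-0.002, -0.001, -1.0]]
ft_force: [-0.3, -0.7, -3.5]
width: 0.0107
grasp_force: 88.6
time: 4.55
tool_pos: [0.4269, 0.176, 0.2848]
eef_rot: [[1.0, 0.004, -0.002], [0.004, -1.0, -0.002], [-0.002, 0.002, -1.0]]
ft_force: [-0.4, -0.2, -3.0]
width: 0.0107
grasp_force: 88.8
```

View pics/w3.png

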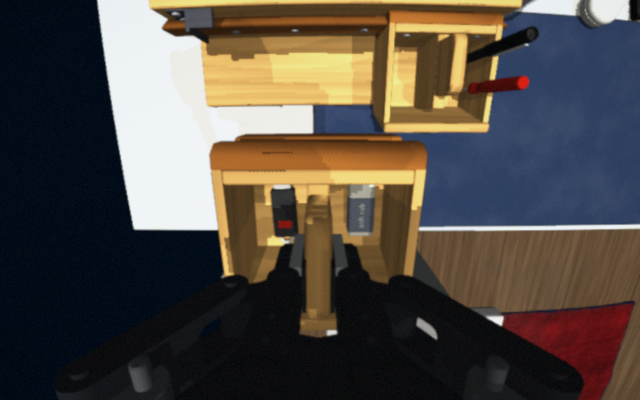

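The wrist view from in front of the rack shows the rail at rows 20 to 33, the keeper at about (165 to 215, 10 to 28), and the hung bin at columns 375 to 500. The held bin is aligned with the tool. I'll zoom in on the rail and keeper.

```bash
python3 - <<'E'
from h import *
s=load('w3')
c=cv2.resize(s['color'][0:60,140:400],None,fx=3,fy=6,interpolation=cv2.INTER_CUBIC)
t=load('side3')['color'][100:340,200:460]
c2=cv2.resize(t,None,fx=0.9,fy=0.9)
cv2.imwrite('pics/c3.png',c)
E
```

```text
(no output)
```

View pics/c3.png

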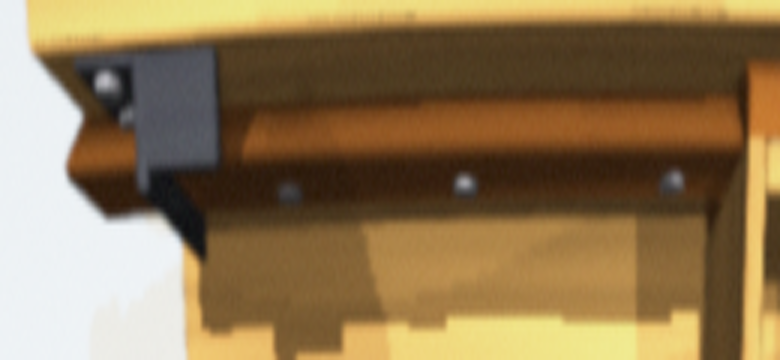

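```bash
python3 - <<'E'
from h import *
s=load('w3')
f=lambda p:(p[0]/3+140-.33,p[1]/6-.4)
for n,p,z in(('topL',(35,52),.135),('topM',(400,30),.135),('topR',(740,21),.135),('rail1',(250,163),.117),('rail2',(400,156),.117),('rail3',(740,150),.117),('seat2',(400,103),.101),('seat3',(738,98),.101),('lipRb',(217,45),.132),('lipRf',(217,166),.132),('lipLf',(140,169),.132),('hungStripL',(748,63),.12),('railLend',(69,170),.118)): print(n,onz(s,f(p),z).round(4))
for p in((375,124),(488,131),(496,25)): print('hung',onz(s,p,.124).round(4))
print(monitor.sense()['tool_pos'])
E
```

```text
topL [0.5892 0.326  0.135 ]
topM [0.5897 0.2154 0.135 ]
topR [0.5914 0.1147 0.135 ]
rail1 [0.5765 0.2666 0.117 ]
rail2 [0.577  0.2184 0.117 ]
rail3 [0.5784 0.11   0.117 ]
seat2 [0.5892 0.2203 0.101 ]
seat3 [0.5905 0.1077 0.101 ]
lipRb [0.5894 0.2712 0.132 ]
lipRf [0.5725 0.2724 0.132 ]
lipLf [0.5726 0.2964 0.132 ]
hungStripL [0.5902 0.1088 0.12  ]
railLend [0.5767 0.3255 0.118 ]
hung [0.4851 0.1178 0.124 ]
hung [ 4.795e-01 -1.000e-04  1.240e-01]
hung [0.5793 0.0059 0.124 ]
[0.42753235 0.17445569 0.28533494]
```

Measured: the board face is at x≈0.590 with rack yaw ≈+0.6°. The rail front at 0.577, the seat, and the 164 mm gap between y=0.108 and the lip at 0.272 all agree with the given sizes. The stop face is at y≈0.294. I'll tip the bin and move it above the rail at y≈0.189.

```bash
python3 -m jog '[[0.02,0.005,-0.02,0,0.0121,0.0003],[0.038,0.005,-0.027,0,0.0121,0.0003],[0.038,0.005,-0.027,0,0.0121,0.0003],[0.038,0.005,-0.027,0,0.0121,0.0003],[0.038,0.005,-0.027,0,0.0121,0.0003],[0.038,0.005,-0.027,0,0.0121,0.0003],[0.038,0.005,-0.027,0,0.0121,0.0003],[0.038,0.005,-0.027,0,0.0121,0.0003],[0.038,0.005,-0.027,0,0.0121,0.0003],[0.038,0.005,-0.027,0,0.0121,0.0003],[0.038,0.005,-0.027,0,0,0],[0.038,0.005,-0.027,0,0,0]]'; python3 -m jog '[[0.02,0,0,0,0,0],[0,0,0,0,0,0],[0,0,0,0,0,0]]'
cat >> h.py <<'E'
def edge(off=(.0540,0,.0260)):
    m=monitor.sense();R=np.array(m['eef_rot']);p=np.array(m['tool_pos'])
    # tool x = bin rear, z = down
    e=p+R@np.array(off); x=R[:,0]
    o=np.array([.5904,.157,0]);ps=np.radians(.6);d=e-o
    r=np.array([np.cos(ps)*d[0]+np.sin(ps)*d[1],-np.sin(ps)*d[0]+np.cos(ps)*d[1],d[2]])
    print('edge rack mm',(r*1000).round(1),'tip',np.arcsin(-x[2]).round(3),'yaw',np.degrees(np.arctan2(x[1],x[0])).round(2),'roll',np.degrees(R[2,1]).round(2),'F',np.round(m['ft_force'],1),'T',np.round(m['wrist_torque'],2),'grip',round(float(m['grasp_force'])),'t',m['time'])
E
python3 - <<'E'
from h import *
edge(); snap('side','side4');snap('scene','scene4');snap('wrist','w4')
a=load('side4')['color'][110:310,170:430];b=load('w4')['color']
cv2.imwrite('pics/c4.png',np.vstack([cv2.resize(a,(400,300)),cv2.resize(b,(400,250))]))
E
```

```text
time: 5.7
tool_pos: [0.5387, 0.1892, 0.2056]
eef_rot: [[0.929, 0.008, -0.371], [0.008, -1.0, -0.001], [-0.371, -0.002, -0.929]]
ft_force: [-0.7, 0.3, -3.1]
width: 0.0105
grasp_force: 88.8
time: 5.95
tool_pos: [0.5424, 0.1903, 0.2074]
eef_rot: [[0.929, 0.01, -0.37], [0.01, -1.0, -0.002], [-0.37, -0.002, -0.929]]
ft_force: [-0.2, 0.7, -2.8]
width: 0.0111
grasp_force: 88.8
edge rack mm [ -7.1  33.8 163.2] tip 0.379 yaw 0.6 roll -0.12 F [-0.2  0.7 -2.8] T [-0.   -0.48  0.02] grip 89 t 5.95
```

View pics/c4.png

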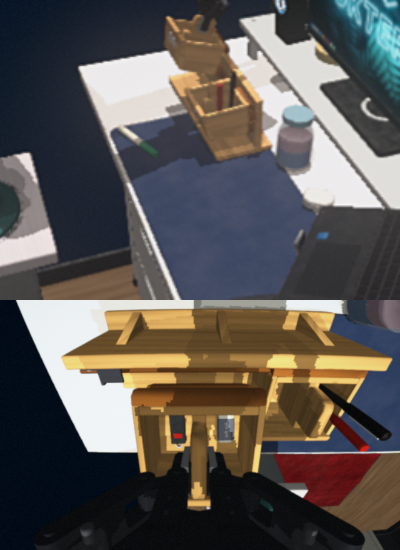

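Tipped bin is centred over the free rail, clear of the keeper and the hung bin (side and wrist views). Lowering.

```bash
python3 -m jog '[[-0.002,0,-0.025,0,0,0],[-0.002,0,-0.025,0,0,0],[0,0,-0.025,0,0,0],[0,0,-0.025,0,0,0],[0,0,-0.025,0,0,0],[0,0,-0.025,0,0,0],[0,0,0,0,0,0],[0,0,0,0,0,0]]'|tail -3
python3 -c "from h import *;edge()"
python3 -m jog '[[0,0,-0.01,0,0,0],[0,0,-0.01,0,0,0],[0,0,-0.01,0,0,0],[0,0,0,0,0,0]]'|tail -3
python3 -c "from h import *;edge()"
```

```text
ft_force: [0.4, -0.4, -3.3]
width: 0.0109
grasp_force: 88.8
edge rack mm [ -8.8  33.9 124.2] tip 0.382 yaw 0.6 roll -0.09 F [ 0.4 -0.4 -3.3] T [ 0.02 -0.41 -0.03] grip 89 t 6.7667
ft_force: [0.1, -0.6, -3.7]
width: 0.0105
grasp_force: 88.8
edge rack mm [ -8.4  34.  117.1] tip 0.381 yaw 0.6 roll -0.11 F [ 0.1 -0.6 -3.7] T [-0.01 -0.47 -0.01] grip 89 t 7.1
```

```bash
for i in 1; do python3 -m jog '[[0,0,-0.008,0,0,0],[0,0,0,0,0,0]]'|sed -n 4p; done
python3 -m jog '[[0,0,-0.008,0,0,0],[0,0,0,0,0,0]]'|sed -n 4p
python3 -m jog '[[0,0,-0.006,0,0,0],[0,0,0,0,0,0]]'|sed -n 4p
python3 -c "from h import *;edge()"
```

```text
ft_force: [-0.2, 0.4, -4.0]
ft_force: [0.6, -1.1, -3.3]
ft_force: [-0.1, 0.8, -2.7]
edge rack mm [ -8.3  34.  111.8] tip 0.38 yaw 0.6 roll -0.11 F [-0.1  0.8 -2.7] T [ 0.02 -0.46 -0.02] grip 89 t 7.6
```

```bash
python3 -m jog '[[0,0,-0.005,0,0,0],[0,0,0,0,0,0]]'|sed -n 4p
python3 -m jog '[[0.004,0,-0.004,0,0,0],[0,0,0,0,0,0]]'|sed -n 4p
python3 -c "from h import *;edge()"
```

```text
ft_force: [-0.1, -0.4, -4.0]
ft_force: [-0.3, 0.2, -3.0]
edge rack mm [ -7.1  34.  109.7] tip 0.38 yaw 0.6 roll -0.11 F [-0.3  0.2 -3. ] T [ 0.02 -0.46 -0.01] grip 89 t 7.9333
```

```bash
python3 -m jog '[[-0.005,0,-0.014,0,-0.016,0],[0,0,0,0,0,0]]'|sed -n 4p
python3 -m jog '[[-0.005,0,-0.014,0,-0.016,0],[0,0,0,0,0,0]]'|sed -n 4p
python3 -c "from h import *;edge()"
```

```text
ft_force: [-1.2, -0.1, -3.6]
ft_force: [-0.4, -0.8, -3.4]
edge rack mm [ -6.5  34.1 107.3] tip 0.28 yaw 0.61 roll -0.05 F [-0.4 -0.8 -3.4] T [-0.01 -0.28 -0.02] grip 89 t 8.2667
```

```bash
python3 -m jog '[[-0.002,0,-0.013,0,-0.016,0],[0,0,0,0,0,0]]'|sed -n 4p
python3 -m jog '[[-0.002,0,-0.012,0,-0.016,0],[0,0,0,0,0,0]]'|sed -n 4p
python3 -c "from h import *;edge()"
```

```text
ft_force: [-1.2, -0.1, -4.9]
ft_force: [-0.2, -0.4, -3.6]
edge rack mm [ -4.2  33.9 105.3] tip 0.181 yaw 0.59 roll 0.02 F [-0.2 -0.4 -3.6] T [-0.01 -0.15  0.05] grip 89 t 8.6
```

```bash
python3 -m jog '[[-0.003,0,-0.012,0,-0.016,0],[0,0,0,0,0,0]]'|sed -n 4p
python3 -m jog '[[-0.003,0,-0.012,0,-0.016,0],[0,0,0,0,0,0]]'|sed -n 4p
python3 -c "from h import *;edge()"
```

```text
ft_force: [0.1, 0.3, -3.1]
ft_force: [-1.0, 0.1, -3.7]
edge rack mm [ -2.5  33.8 103.9] tip 0.082 yaw 0.58 roll 0.09 F [-1.   0.1 -3.7] T [ 0.06 -0.04 -0.02] grip 89 t 8.9333
```

```bash
python3 -m jog '[[-0.002,0,-0.012,0,-0.013,0],[0,0,0,0,0,0]]'|sed -n 4p
python3 -m jog '[[-0.001,0,-0.012,0,-0.013,0],[0,0,0,0,0,0],[0,0,0,0,0,0]]'|sed -n 4p
python3 - <<'E'
from h import *
edge(); s=snap('side','side5')['color'];w=snap('wrist','w5')['color']
cv2.imwrite('pics/c5.png',np.vstack([cv2.resize(w[0:160,100:420],None,fx=2,fy=2,interpolation=cv2.INTER_CUBIC),cv2.resize(s[100:200,260:440],(640,280))]))
E
```

```text
ft_force: [-2.8, -0.6, -3.3]
ft_force: [-6.3, -0.3, -2.9]
edge rack mm [ -0.9  33.7 102.1] tip 0.002 yaw 0.56 roll 0.14 F [-6.3 -0.3 -2.9] T [-0.05  1.17  0.07] grip 89 t 9.35
```

View pics/c5.png

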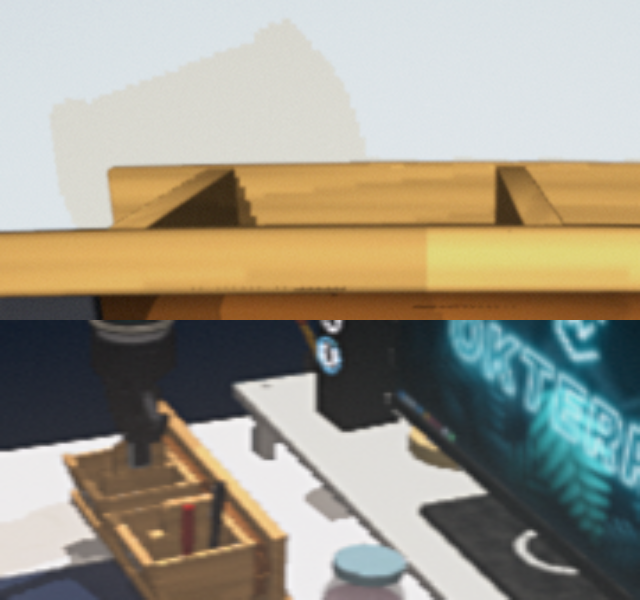

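The side view shows the bin level beside the hung one. The foot now touches the board (Fx −6 N), and the rail isn't carrying the bin yet. I'll ease back 1 mm and lower it.

```bash
python3 -m jog '[[-0.003,0,-0.003,0,0,0],[0,0,0,0,0,0]]'|sed -n 4p
python3 -m jog '[[0,0,-0.003,0,0,0],[0,0,0,0,0,0],[0,0,0,0,0,0]]'|sed -n 4p
python3 -c "from h import *;edge()"
```

```text
ft_force: [-5.6, -0.5, -3.6]
ft_force: [-7.1, -1.7, 0.1]
edge rack mm [ -1.   33.8 101.5] tip 0.002 yaw 0.55 roll 0.13 F [-7.1 -1.7  0.1] T [-0.07  1.21  0.01] grip 90 t 9.8667
```

```bash
python3 -m jog '[[0,0,0,0,0,0],[0,0,0,0,0,0],[0,0,0,0,0,0]]' 1 20|sed -n 4,6p
python3 -c "from h import *;edge()"
python3 -m jog '[[0,0,-0.002,0,0,0],[0,0,0,0,0,0],[0,0,0,0,0,0]]'|sed -n 4,6p
python3 -c "from h import *;edge()"
```

```text
ft_force: [-7.8, -0.3, 0.2]
width: 0.0103
grasp_force: 89.8
edge rack mm [ -0.9  33.8 101.5] tip 0.002 yaw 0.55 roll 0.13 F [-7.8 -0.3  0.2] T [-0.06  1.21  0.02] grip 90 t 10.1167
ft_force: [-8.7, -1.1, 1.2]
width: 0.0103
grasp_force: 90.1
edge rack mm [ -1.   33.8 101.5] tip 0.002 yaw 0.55 roll 0.13 F [-8.7 -1.1  1.2] T [-0.11  1.32  0.08] grip 90 t 10.3667
```

Lowering the force setting didn't loosen the grip. I'll open a little so the bin settles under its own weight, then look at it.

```bash
python3 -m jog '[[0,0,0,0,0,0],[0,0,0,0,0,0],[0,0,0,0,0,0],[0,0,0,0,0,0],[0,0,0,0,0,0],[0,0,0,0,0,0]]' 0.4 20|sed -n 4,6p
python3 -c "from h import *;edge();snap('scene','scene6')"
python3 -m jog '[[0,0,0,0,0,0],[0,0,0,0,0,0],[0,0,0,0,0,0],[0,0,0,0,0,0],[0,0,0,0,0,0],[0,0,0,0,0,0]]' 1 40|sed -n 4,6p
python3 -c "from h import *;edge()"
```

```text
ft_force: [0.2, -0.1, -0.6]
width: 0.0253
grasp_force: 0.0
edge rack mm [  0.4  34.  101.4] tip -0.004 yaw 0.56 roll 0.09 F [ 0.2 -0.1 -0.6] T [0.03 0.06 0.04] grip 0 t 10.8667
ft_force: [0.4, -0.2, 0.8]
width: 0.0112
grasp_force: 41.1
edge rack mm [-1.00e-01  3.39e+01  1.01e+02] tip -0.003 yaw 0.58 roll 0.11 F [ 0.4 -0.2  0.8] T [-0.06 -0.08  0.09] grip 41 t 11.4167
```

The bin now carries its own weight on the rail with no residual force, and the hand's computed strip edge is about (0, 101) mm in the rack frame, which is home. Slide left towards the keeper, about 48 mm away.

```bash
python3 -m jog '[[0,0.01,0,0,0,0],[-0.0002,0.02,0,0,0,0],[-0.0002,0.02,0,0,0,0],[-0.0002,0.02,0,0,0,0],[0,0,0,0,0,0]]'|sed -n 4,6p
python3 -c "from h import *;edge()"
python3 -m jog '[[-0.0002,0.02,0,0,0,0],[-0.0002,0.02,0,0,0,0],[-0.0002,0.02,0,0,0,0],[-0.0002,0.02,0,0,0,0],[0,0,0,0,0,0]]'|sed -n 4,6p
python3 -c "from h import *;edge()"
```

```text
ft_force: [0.2, -2.3, 1.6]
width: 0.0113
grasp_force: 41.4
edge rack mm [ -0.2  51.4 101.1] tip -0.003 yaw 0.58 roll 0.15 F [ 0.2 -2.3  1.6] T [-0.47  0.04  0.1 ] grip 41 t 11.8333
ft_force: [-0.2, -2.1, 2.5]
width: 0.0113
grasp_force: 41.4
edge rack mm [ -0.2  71.4 101. ] tip -0.003 yaw 0.58 roll 0.14 F [-0.2 -2.1  2.5] T [-0.52  0.04  0.05] grip 41 t 12.25
```

```bash
python3 -m jog '[[0,0.012,0,0,0,0],[0,0.008,0,0,0,0],[0,0.004,0,0,0,0],[0,0,0,0,0,0]]'|sed -n 4p
python3 -c "from h import *;edge()"
python3 -m jog '[[0,0.005,0,0,0,0],[0,0,0,0,0,0]]'|sed -n 4p
python3 -m jog '[[0,0.005,0,0,0,0],[0,0,0,0,0,0]]'|sed -n 4p
python3 -c "from h import *;edge()"
```

```text
ft_force: [-0.8, -5.2, 4.2]
edge rack mm [ -0.3  76.3 101.1] tip -0.002 yaw 0.58 roll 0.23 F [-0.8 -5.2  4.2] T [-1.06  0.15 -0.  ] grip 42 t 12.5833
ft_force: [-0.8, -6.2, 4.5]
ft_force: [-2.1, -6.9, 5.0]
edge rack mm [ -0.3  78.5 101.1] tip -0.002 yaw 0.57 roll 0.24 F [-2.1 -6.9  5. ] T [-1.2   0.12 -0.  ] grip 42 t 12.9167
```

```bash
python3 -m jog '[[0,0,0.002,0,0,0],[0,0,0,0,0,0],[0,0,0,0,0,0]]'|sed -n 4p
python3 -m jog '[[0,0.004,0,0,0,0],[0,0,0,0,0,0]]'|sed -n 4p
python3 -m jog '[[0,0.004,0,0,0,0],[0,0,0,0,0,0]]'|sed -n 4p
python3 -c "
from h import *;edge();snap('wrist','w7');s=snap('scene','scene7')
a=load('scene6')['color'];b=s['color']
for n,c in(('6',a),('7',b)):
    h=cv2.cvtColor(c[130:215,220:330],cv2.COLOR_BGR2HSV)
print(monitor.sense()['tool_pos'])
"
```

```text
ft_force: [-0.3, -3.6, 0.8]
ft_force: [0.0, -2.9, 0.3]
ft_force: [-0.2, -2.2, -0.7]
edge rack mm [ -0.3  82.2 101.1] tip -0.003 yaw 0.57 roll 0.09 F [-0.2 -2.2 -0.7] T [-0.56  0.07  0.06] grip 41 t 13.5
[0.53523064 0.23873193 0.12699845]
```

That was rail friction from pressing down; it eased off once I raised the hand. I'll keep feeling for the plate.

```bash
python3 -m jog '[[0,0.004,0,0,0,0],[0,0,0,0,0,0]]'|sed -n 4p
python3 -m jog '[[0,0.004,0,0,0,0],[0,0,0,0,0,0]]'|sed -n 4p
python3 -c "from h import *;edge()"
```

```text
ft_force: [-0.5, -3.3, -1.0]
ft_force: [-0.2, -5.9, -0.2]
edge rack mm [ -0.3  83.  101.2] tip -0.002 yaw 0.57 roll 0.21 F [-0.2 -5.9 -0.2] T [-1.01  0.12  0.01] grip 41 t 13.9333
```

```bash
python3 -m jog '[[0,0.004,0,0,0,0],[0,0,0,0,0,0],[0,0,0,0,0,0]]'|sed -n 4p
python3 -c "from h import *;edge()"
python3 -m jog '[[0,0.003,0,0,0,0],[0,0,0,0,0,0],[0,0,0,0,0,0]]'|sed -n 4p
python3 -c "from h import *;edge()"
```

```text
ft_force: [-0.8, -8.1, 2.2]
edge rack mm [ -0.4  83.1 101.2] tip -0.002 yaw 0.56 roll 0.29 F [-0.8 -8.1  2.2] T [-1.4   0.13 -0.05] grip 41 t 14.1833
ft_force: [-1.4, -10.2, 2.3]
edge rack mm [ -0.5  83.1 101.3] tip -0.002 yaw 0.56 roll 0.35 F [ -1.4 -10.2   2.3] T [-1.75  0.15 -0.18] grip 41 t 14.4333
```

Position has stalled with Fy at −10 N, so the bin bears on the plate at y≈0.294 as measured. Hold briefly, ease off most of the push, release and rise.

```bash
python3 -m jog '[[0,0,0,0,0,0],[0,0,0,0,0,0]]'|sed -n 4p
python3 -m jog '[[0,-0.003,0,0,0,0],[0,-0.003,0,0,0,0],[0,0,0,0,0,0]]'|sed -n 4p
python3 -c "from h import *;edge()"
python3 -m jog '[[0,0,0,0,0,0],[0,0,0,0,0,0],[0,0,0,0,0,0],[0,0,0,0,0,0],[0,0,0,0,0,0],[0,0,0,0,0,0]]' 0.3|sed -n 4,6p
python3 -c "
from h import *;edge();s=snap('wrist','w8');snap('scene','scene8')"
```

```text
ft_force: [-2.5, -10.9, 2.5]
ft_force: [-0.3, -6.4, -0.6]
edge rack mm [ -0.4  83.1 101.2] tip -0.002 yaw 0.54 roll 0.2 F [-0.3 -6.4 -0.6] T [-1.06  0.14 -0.01] grip 41 t 14.85
ft_force: [-0.6, -0.5, -0.5]
width: 0.03
grasp_force: 0.0
edge rack mm [  0.2  84.6 101.6] tip -0.004 yaw 0.57 roll 0.08 F [-0.6 -0.5 -0.5] T [-0.05  0.04  0.04] grip 0 t 15.35
```

```bash
python3 -m jog '[[0,0,0.04,0,0,0],[0,0,0.08,0,0,0],[0,0,0.12,0,0,0],[0,0,0.14,0,0,0],[-0.08,0,0.14,0,0,0],[-0.12,-0.02,0.12,0,0,0],[-0.12,-0.02,0,0,0,0],[-0.10,-0.02,0,0,0,0],[0,0,0,0,0,0],[0,0,0,0,0,0]]'
python3 - <<'E'
from h import *
s=snap('wrist','w9'); c=s['color']; ps=np.radians(.6)
def W(x,y,z): return np.array([.5904+np.cos(ps)*x-np.sin(ps)*y,.157+np.sin(ps)*x+np.cos(ps)*y,z])
# strip top front/inner wall edge samples: profile across x at rim height for both bins (rear strip x -.02..+.01)
for y in(-.08,.06,.1):
    print(y,[tuple(int(v) for v in c[int(round(q[1])),int(round(q[0]))]) if 0<=q[1]<400 and 0<=q[0]<640 else None for q in (proj(s,W(x,y,.124)) for x in np.arange(-.03,.005,.003))])
# profile along y at rim, strip mid x: find steel lip start / bin left wall
print('y',[(round(y*1000),tuple(int(v) for v in c[int(round(q[1])),int(round(q[0]))])) for y in np.arange(.11,.146,.003) for q in [proj(s,W(-.022,y,.124))]])
for n,X in(('binLR',W(-.018,.138,.124)),('hungLR',W(-.018,-.05,.124))): print(n,proj(s,X).round(1))
E
```

```text
time: 16.28
tool_pos: [0.4306, 0.2259, 0.2878]
eef_rot: [[1.0, 0.011, 0.005], [0.011, -1.0, -0.001], [0.005, 0.001, -1.0]]
ft_force: [0.1, 0.6, -0.6]
width: 0.0294
grasp_force: 0.0
-0.08 [(34, 60, 80), (28, 52, 68), (30, 57, 75), (48, 87, 116), (122, 213, 238), (118, 207, 238), (50, 117, 182), (49, 118, 194), (47, 112, 184), (33, 81, 138), (29, 57, 77), (46, 83, 111)]
0.06 [(32, 59, 79), (30, 53, 75), (31, 58, 76), (45, 83, 110), (126, 217, 240), (124, 216, 239), (49, 109, 181), (46, 111, 182), (42, 98, 165), (26, 61, 103), (34, 61, 80), (42, 79, 109)]
0.1 [(33, 56, 75), (29, 56, 76), (30, 57, 77), (39, 73, 97), (128, 219, 240), (125, 214, 240), (62, 133, 203), (52, 122, 198), (47, 113, 186), (31, 74, 124), (35, 63, 85), (53, 95, 125)]
y [(110, (32, 61, 80)), (113, (57, 73, 89)), (116, (89, 99, 112)), (119, (37, 60, 79)), (122, (30, 53, 72)), (125, (28, 51, 70)), (128, (28, 52, 69)), (131, (56, 106, 141)), (134, (96, 172, 220)), (137, (56, 98, 129)), (140, (28, 47, 63)), (143, (62, 97, 123))]
binLR [246.4  36.9]
hungLR [442.2  37.7]
```

The loose bin's rim and strip profile matches the fixed hung bin's within a pixel, so it is home and straight. Its left wall ends at y≈138 mm in the rack frame, against the plate. The arm is clear, so I'm handing in.

```bash
python3 -c "from h import *;print(order.close_job())"
```

```text
the job is handed in; nothing more can be done
None
```

The bin, with the eraser and USB stick last seen inside, hangs home on the rail and straight. It was slid left under the keeper's lip until it bore on the end plate (about 10 N push at the wrist), then released. The job is handed in; the result was not shown to me.

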